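Change the batch in the castor tumbling drum

TASK

Slide the empty basket under the tumbling drum and crank the drum until its port faces down and all the clean castors have dropped into that basket. Then turn the port straight up again, slide the basket with the clean castors out to one side so that it stands well clear of the drum, and load every dirty castor from the other basket into the drum. Leave the jar, tape, screwdriver and case handle where they are.

Things in the scene. Friction and masses are not known exactly. Their poses are not given: they have to be found in the camera images.
- stand: grey steel cradle bolted to the bench, two A-frames (180 mm wide along own y) standing 97 mm either side of the middle along own x, each 16 mm thick, nothing between them below the drum: inside gap 178 mm, so a basket slides in along own y from either side. Origin on the bench straight below the middle of the drum; own x lies along the drum's axis and points away from the robot, own y to the left
- drum (a joint): turning angle of the drum in rad: 0 port straight up, +-pi port straight down; positive carries the top of the drum towards the stand's -y side; stops at +-3.6. Stiff bearing (0.6 N m): it stays where it is left
- drum_c (a point): middle of the hexagonal blue steel tumbling drum, on its axis, 205 mm above the bench. Its frame turns with the drum: x along the axis (as the stand's x), z points out through the port. Outside 162 mm long, 148 mm across flats, 171 mm across corners (so its corners sweep down to 120 mm above the bench); inside 150 mm long, 140 mm across flats. The sixth face is missing: that is the port
- port (a point): centre of the port, 74 mm from the axis: an open face 150 mm long (along the axis) and 78 mm wide, yellow marks at its two ends
- grip_c (a point): middle of the crank's red hand grip: a round bar 22 mm in diameter, 110 mm long, parallel to the drum's axis, on the robot's side of the stand, 176 mm from the drum's middle along the axis and 75 mm off the axis; the grip spins freely on its pin. At drum angle 0 it is on the stand's +y side, level with the axis (drum frame -0.176, 0.075, 0), so positive turning lifts it over the top. The crank arm lies at the grip's far end, 56 mm from its middle
- basket_1: green plastic parts basket, open on top, 300 mm long (own y) x 150 mm wide (own x) x 60 mm high, walls 8 mm thick, floor 8 mm thick, 0.35 kg, loose on the bench; origin at the centre of its underside, z up. The two baskets are alike, one stands left and one right of the drum at the start: one is empty, the other holds the dirty castors
- basket_2: green plastic parts basket, open on top, 300 mm long (own y) x 150 mm wide (own x) x 60 mm high, walls 8 mm thick, floor 8 mm thick, 0.35 kg, loose on the bench; origin at the centre of its underside, z up. The two baskets are alike, one stands left and one right of the drum at the start: one is empty, the other holds the dirty castors
- dirty_1_c (a point): luggage castor 62 mm tall: plate 50 (own x) x 46 (own y) x 6 mm at the bottom, above it a fork 30 (x) x 28 (y) mm up to 42 mm, in it a wheel 50 mm across and 20 mm wide, axle along own y, 37 mm above the underside; about 60 g. The point is its centre, 31 mm above the underside of the plate; own z points from plate to wheel. Dirty: tyre, fork and hub all dusty brown. Two to four of the four dirty ones are there, standing on their plates in one basket
- dirty_2_c (a point): luggage castor 62 mm tall: plate 50 (own x) x 46 (own y) x 6 mm at the bottom, above it a fork 30 (x) x 28 (y) mm up to 42 mm, in it a wheel 50 mm across and 20 mm wide, axle along own y, 37 mm above the underside; about 60 g. The point is its centre, 31 mm above the underside of the plate; own z points from plate to wheel. Dirty: tyre, fork and hub all dusty brown. Two to four of the four dirty ones are there, standing on their plates in one basket
- dirty_3_c (a point): luggage castor 62 mm tall: plate 50 (own x) x 46 (own y) x 6 mm at the bottom, above it a fork 30 (x) x 28 (y) mm up to 42 mm, in it a wheel 50 mm across and 20 mm wide, axle along own y, 37 mm above the underside; about 60 g. The point is its centre, 31 mm above the underside of the plate; own z points from plate to wheel. Dirty: tyre, fork and hub all dusty brown. Two to four of the four dirty ones are there, standing on their plates in one basket
- dirty_4_c (a point): luggage castor 62 mm tall: plate 50 (own x) x 46 (own y) x 6 mm at the bottom, above it a fork 30 (x) x 28 (y) mm up to 42 mm, in it a wheel 50 mm across and 20 mm wide, axle along own y, 37 mm above the underside; about 60 g. The point is its centre, 31 mm above the underside of the plate; own z points from plate to wheel. Dirty: tyre, fork and hub all dusty brown. Two to four of the four dirty ones are there, standing on their plates in one basket
- clean_1_c (a point): luggage castor 62 mm tall: plate 50 (own x) x 46 (own y) x 6 mm at the bottom, above it a fork 30 (x) x 28 (y) mm up to 42 mm, in it a wheel 50 mm across and 20 mm wide, axle along own y, 37 mm above the underside; about 60 g. The point is its centre, 31 mm above the underside of the plate; own z points from plate to wheel. Clean: black tyre, white hub, grey fork. One to three of the three clean ones are there, inside the drum
- clean_2_c (a point): luggage castor 62 mm tall: plate 50 (own x) x 46 (own y) x 6 mm at the bottom, above it a fork 30 (x) x 28 (y) mm up to 42 mm, in it a wheel 50 mm across and 20 mm wide, axle along own y, 37 mm above the underside; about 60 g. The point is its centre, 31 mm above the underside of the plate; own z points from plate to wheel. Clean: black tyre, white hub, grey fork. One to three of the three clean ones are there, inside the drum
- clean_3_c (a point): luggage castor 62 mm tall: plate 50 (own x) x 46 (own y) x 6 mm at the bottom, above it a fork 30 (x) x 28 (y) mm up to 42 mm, in it a wheel 50 mm across and 20 mm wide, axle along own y, 37 mm above the underside; about 60 g. The point is its centre, 31 mm above the underside of the plate; own z points from plate to wheel. Clean: black tyre, white hub, grey fork. One to three of the three clean ones are there, inside the drum
- jar: closed jar of screws with a red lid, 70 mm across, 80 mm high; origin at the centre of its underside; bystander
- tape: roll of brown tape, 96 mm across, 48 mm high; origin at the centre of its underside; bystander
- screwdriver: screwdriver 190 mm long, lying; bystander
- case_handle: black carrying handle 150 mm long, lying; bystander
There are look-alikes about, which are no part of the job. What is shaped like the part that bears dirty_4_c but purple is not meant.

How it is judged (in metres and radians):
On the way, in this order (a step that is already met when the one before it is completed fails the run):
1. the empty basket stands under the drum, the clean castors still in the drum (horizontal distance between basket_1 and drum_c below 0.08 m and x of clean_1_c in the frame of drum_c between -0.076 and 0.076 m and y of clean_1_c in the frame of drum_c between -0.08 and 0.08 m and z of clean_1_c in the frame of drum_c between -0.08 and 0.066 m and x of clean_2_c in the frame of drum_c between -0.076 and 0.076 m and y of clean_2_c in the frame of drum_c between -0.08 and 0.08 m and z of clean_2_c in the frame of drum_c between -0.08 and 0.066 m and x of clean_3_c in the frame of drum_c between -0.076 and 0.076 m and y of clean_3_c in the frame of drum_c between -0.08 and 0.08 m and z of clean_3_c in the frame of drum_c between -0.08 and 0.066 m), for 0.2 s.
2. the drum is turned port down and all clean castors lie in that basket (angle between drum_c's own z axis and vertical above 2.6 rad and x of clean_1_c in the frame of basket_1 between -0.068 and 0.068 m and y of clean_1_c in the frame of basket_1 between -0.143 and 0.143 m and z of clean_1_c in the frame of basket_1 between 0 and 0.085 m and x of clean_2_c in the frame of basket_1 between -0.068 and 0.068 m and y of clean_2_c in the frame of basket_1 between -0.143 and 0.143 m and z of clean_2_c in the frame of basket_1 between 0 and 0.085 m and x of clean_3_c in the frame of basket_1 between -0.068 and 0.068 m and y of clean_3_c in the frame of basket_1 between -0.143 and 0.143 m and z of clean_3_c in the frame of basket_1 between 0 and 0.085 m), for 0.2 s.
3. the port faces up again (angle between drum_c's own z axis and vertical below 0.3 rad), for 0.2 s.
At the end, for the whole second after the job is handed in: the drum is at rest with its port up within 0.2 rad; every dirty castor is inside the drum, below the port; every clean castor is in the basket that was empty at the start, which stands flat on the bench with its centre more than 240 mm from the drum's middle, at rest (angle between drum_c's own z axis and vertical below 0.2 rad and velocity of joint drum between -0.05 and 0.05 rad/s and x of dirty_1_c in the frame of drum_c between -0.076 and 0.076 m and y of dirty_1_c in the frame of drum_c between -0.08 and 0.08 m and z of dirty_1_c in the frame of drum_c between -0.08 and 0.066 m and x of dirty_2_c in the frame of drum_c between -0.076 and 0.076 m and y of dirty_2_c in the frame of drum_c between -0.08 and 0.08 m and z of dirty_2_c in the frame of drum_c between -0.08 and 0.066 m and x of dirty_3_c in the frame of drum_c between -0.076 and 0.076 m and y of dirty_3_c in the frame of drum_c between -0.08 and 0.08 m and z of dirty_3_c in the frame of drum_c between -0.08 and 0.066 m and x of dirty_4_c in the frame of drum_c between -0.076 and 0.076 m and y of dirty_4_c in the frame of drum_c between -0.08 and 0.08 m and z of dirty_4_c in the frame of drum_c between -0.08 and 0.066 m and x of clean_1_c in the frame of basket_1 between -0.068 and 0.068 m and y of clean_1_c in the frame of basket_1 between -0.143 and 0.143 m and z of clean_1_c in the frame of basket_1 between 0 and 0.085 m and x of clean_2_c in the frame of basket_1 between -0.068 and 0.068 m and y of clean_2_c in the frame of basket_1 between -0.143 and 0.143 m and z of clean_2_c in the frame of basket_1 between 0 and 0.085 m and x of clean_3_c in the frame of basket_1 between -0.068 and 0.068 m and y of clean_3_c in the frame of basket_1 between -0.143 and 0.143 m and z of clean_3_c in the frame of basket_1 between 0 and 0.085 m and horizontal distance between basket_1 and drum_c above 0.24 m and angle between basket_1's own z axis and vertical below 0.1 rad and height (world z) of basket_1 below 0.01 m and linear speed of basket_1 below 0.05 m/s); the robot touches nothing.
It fails at once if a bystander (jar, tape, screwdriver, case handle) is moved more than 30 mm (distance of any of jar, tape, screwdriver, case_handle from where it was at the start of the episode above 0.03 m).
Of dirty_1, dirty_2, dirty_3, dirty_4 only 2 to 4 are there at a start; the rules pass over those that are not, and their reading is None.
Of clean_1, clean_2, clean_3 only 1 to 3 are there at a start; the rules pass over those that are not, and their reading is None.
At some moment in a run one of basket_1, basket_2 may be knocked a few centimetres aside while the robot is not near it.
Once in a run the grip may slacken for a moment while it holds something.
It also fails if it takes over 210 s, if anything falls off the work surface, if the arm or the gripper's body presses on something with over 40 N, if the wrist force passes 120 N, or if a joint passes its speed limit or range.

ROBOT

A 6-joint arm with a two-finger parallel gripper is mounted at the origin on the work surface. World frame = base frame: x ahead of the robot, y to its left, z up, the work surface at z = 0. Lengths are in m, angles in degrees, forces in N, time in s.
With the tool pointing down it reaches from about 0.375 to 0.9 m from the base axis. Payload 3.1 kg.
Tool frame: the origin (TCP) lies where the fingers leave the gripper's body, on its centre line; the fingertips stand 70 mm ahead of it and the grasp point (between the pads) lies 51 mm ahead of it; z points along the fingers, y is the line along which they close (so a half turn about z gives the same grasp; the last joint's range is limited). The gripper opens to 87 mm and grips with 3 to 60 N. Pads are 19 mm wide; open, the fingers measure 117 mm over their backs; the gripper's body (75 mm by 190 mm) begins 51 mm behind the grasp point.
Start: joints at [-78.696, 30.224, 82.088, -0, 67.689, -10.227], TCP at [0.229, -0.581, 0.292] pointing down, gripper open.
Joint ranges: [-176.69, 176.69], [-43.24, 126.21], [12.49, 139.97], [-82, 262], [0, 151.66], [-163.58, 163.58]. Speed limits (degrees/s): [159.86, 159.86, 180, 180, 180, 180].

INTERFACE

Orientations are given as a 3x3 rotation matrix whose columns are the frame's x, y, z axes.
In Python, from rig import readout, capture, calibration, bot, look_for gives the robot as it stands. The module is installed in compiled form; this text tells all that it offers.
- The arm moves only by the shell command python3 -m pendant 'ROWS'. ROWS is JSON, a list of rows, each a list of 7 numbers: the shift along the tool's x, y, z normalised to -1 to 1, where 1 is 200 mm, then the turn, a rotation vector about the tool's x, y, z normalised to -1 to 1, where 1 is 180 degrees, then the closure, from -1 (fully open) to 1 (shut). In form: [[dx, dy, dz, ax, ay, az, grip], ...]. A call has 1 to 8 rows; each row is the pose to reach, as a shift and turn from the pose commanded when the call began, along the tool's axes at that moment, turning the shorter way round; what a row does not reach only later rows make up. A row lasts 1/10 s, in which the tool goes at most 50 mm and 8.59 degrees, less where a joint would pass 70% of its speed; a pose out of reach is approached as far as the arm can. A call with a number of a shift or a turn outside -1 to 1 is refused whole. A call with a gripper value outside its range is refused whole. The fingers move at their own pace and stop on an object; the grip force is fixed at half the most. Time passes only in rows, so rows that repeat a pose let the fingers close. It gives the time, the measured TCP pose, the force, the opening and the grip force at its end, in the units of the state.
- readout.read_state(): the state, without advancing time (a new reading comes with each control period).
- capture(name): name is "scene" or "top" or "wrist"; returns (picture, depth): 384x512x3 uint8, red, green, blue; 384x512 float32, m along the optical axis (not along the pixel's ray), 0 where there is no reading.
- calibration(name): a dict with "mtx" (3x3 intrinsics, pixels), "k1" (the pictures are not rectified: a ray, as slopes to the right and down, at radius r is drawn at 1 + k1 r^2 times it, then the intrinsics apply), "T" (4x4, takes a point from camera to world coordinates); the wrist camera has in their place "mount" (4x4, takes a point from camera to tool coordinates, whose origin is the TCP and whose axes are the flange's). Camera axes: x right, y down, z forward; pixel columns grow to the right and rows downward; lengths in m; the calibration is good to about 2 mm. A picture is of the moment at which its call begins: read the wrist's pose just before it. calibration takes no time and is no camera call.
- bot.hand_in(): hands the job in; it is judged then, once.
Trained networks look in the newest picture that a camera, given by its name, has taken for a name from the list of things; names that differ only in an ending like _2 or _b are one class to them, and where a whole thing is asked for, a point or a joint stands for the part that bears it (a point fixed in the world has none). Each returns a list of dicts, best first, with "conf" (0 to 1); they miss things now and then, are a little off and sometimes report something else, mostly with a low value. They report only what shows in the picture. A call takes as long as a camera call. They do not tell look-alikes from the thing itself.
- look_for(thing, camera): "extent" ([left, top, right, bottom] in pixels, round what is visible of it).
The state is a dict: "time_s": time; "joint_positions": joint angles; "qvel": joint speeds; "tau": joint torques, N m; "position": TCP position; "tcp_rot": TCP orientation; "force": force on the tool from outside, world axes, zero at the start; "moment": the same for the moment, N m; "opening": opening from 0.0 (shut) to 1.0 (fully open); "grasp_force": force on a finger pad.
Only numpy, scipy, OpenCV 4.12 (cv2) and the standard library are available. Lean on these libraries where they do the work, as an engineer would, in place of code of your own. Each camera call takes 0.05 s, during which the arm holds its last target. There are 200 camera calls.

## Working session

There is one attempt and no reset: what is moved stays moved. The work goes in short steps, Python scripts to look and compute and a shell command to move; the robot and the scene stay as the last step left them, time stands still between calls to the robot, and variables do not carry over. Pictures are saved under pics/ and viewed, at most 14 in all, crops included, and the job is handed in when it is done.

```bash
mkdir -p pics; cat > h.py <<'E'
import numpy as np, cv2
from rig import readout, capture, calibration, bot, look_for
def shot(name, fn=None):
    s=readout.read_state(); im,d=capture(name)
    if fn: cv2.imwrite('pics/'+fn+'.png', im[:,:,::-1])
    return s,im,d
def cam(name,s=None):
    c=calibration(name)
    if 'T' in c: T=np.array(c['T'])
    else:
        W=np.eye(4); W[:3,:3]=np.array(s['tcp_rot']); W[:3,3]=s['position']; T=W@np.array(c['mount'])
    return np.array(c['mtx']),c['k1'],T
def cloud(name,s,d):
    K,k1,T=cam(name,s); v,u=np.mgrid[:d.shape[0],:d.shape[1]]
    dist=np.array([k1,0,0,0,0.])
    p=cv2.undistortPoints(np.stack([u.ravel(),v.ravel()],1).astype(np.float64)[:,None],K,dist)[:,0]
    z=d.ravel(); P=np.c_[p*z[:,None],z]@T[:3,:3].T+T[:3,3]
    P[z==0]=np.nan
    return P.reshape(d.shape+(3,))
def st():
    s=readout.read_state(); print(s['time_s'],np.round(s['position'],4),np.round(s['tcp_rot'],3).tolist(),s['opening'],np.round(s['force'],1)); return s
def delta(target, yawR=None):
    """shift in tool units to put TCP at target"""
    s=readout.read_state(); R=np.array(s['tcp_rot'])
    print('shift',np.round(R.T@(np.array(target)-s['position'])/0.2,4))
    if yawR is not None:
        r,_=cv2.Rodrigues(R.T@yawR); print('rot',np.round(r.ravel()/np.pi,4))
E
python3 - <<'E'
from h import *
st()
for n in('scene','top'):
    s,im,d=shot(n,n+'0'); P=cloud(n,s,d); np.save(n+'P.npy',P)
    for t in('basket_1','drum','grip_c','dirty_1_c','clean_1_c','jar','tape','screwdriver','case_handle','stand'):
        for r in look_for(t,n):
            if r['conf']>.3:
                e=r['extent'];u,v=int((e[0]+e[2])/2),int((e[1]+e[3])/2)
                print(n,t,round(r['conf'],2),np.round(e),np.round(P[min(v,383),min(u,511)],3))
E
```

```text
0.0 [ 0.2293 -0.5808  0.2913] [[0.93, 0.367, -0.0], [0.367, -0.93, 0.002], [0.0, -0.002, -1.0]] 1.0004723453777997 [ 1.   0.1 -0.8]
scene basket_1 0.96 [127. 213. 225. 301.] [ 0.475 -0.304  0.01 ]
scene basket_1 0.81 [292. 155. 374. 230.] [0.554 0.317 0.01 ]
scene drum 0.86 [246. 153. 317. 248.] [0.549 0.078 0.162]
scene grip_c 0.56 [249. 155. 274. 178.] [0.428 0.074 0.218]
scene jar 0.65 [ 90. 280. 117. 306.] [ 0.497 -0.561  0.084]
scene tape 0.57 [363. 135. 390. 156.] [ 0.463  0.608 -0.006]
scene screwdriver 0.63 [248. 154. 317. 246.] [0.552 0.08  0.165]
scene screwdriver 0.57 [284. 139. 297. 157.] [0.315 0.286 0.032]
scene case_handle 0.7 [125. 209. 168. 231.] [ 0.291 -0.327  0.003]
scene case_handle 0.57 [361. 136. 390. 159.] [ 0.47   0.596 -0.003]
scene stand 0.85 [240. 149. 318. 275.] [0.57  0.058 0.138]
top basket_1 0.89 [145. 153. 226. 204.] [0.55  0.291 0.008]
top basket_1 0.66 [293. 163. 373. 214.] [ 0.494 -0.314  0.003]
top basket_1 0.6 [165. 229. 194. 256.] [0.288 0.307 0.027]
top drum 0.81 [220. 120. 273. 214.] [0.524 0.033 0.261]
top grip_c 0.47 [230. 182. 240. 214.] [0.424 0.078 0.223]
top dirty_1_c 0.32 [305. 182. 310. 196.] [ 0.478 -0.2    0.071]
top jar 0.44 [387. 179. 408. 187.] [ 0.491 -0.553  0.083]
top tape 0.6 [ 98. 183. 125. 204.] [ 0.498  0.6   -0.007]
top screwdriver 0.73 [165. 232. 196. 256.] [0.284 0.304 0.024]
top case_handle 0.54 [346. 246. 356. 253.] [ 0.216 -0.203  0.651]
top stand 0.59 [219. 123. 273. 218.] [0.523 0.038 0.213]
```

```bash
python3 - <<'E'
import cv2
a=cv2.imread('pics/scene0.png')[120:320,80:400];b=cv2.imread('pics/top0.png')[100:270,80:420]
b=cv2.resize(b,(320*1,160)); 
a=cv2.imread('pics/scene0.png')[125:315,80:400]; b=cv2.imread('pics/top0.png')[110:265,90:415]
cv2.imwrite('pics/v0.png',cv2.resize(a,(800,475),interpolation=3)); cv2.imwrite('pics/v1.png',cv2.resize(b,(800,381),interpolation=3))
E
```

```text
(no output)
```

View pics/v0.png

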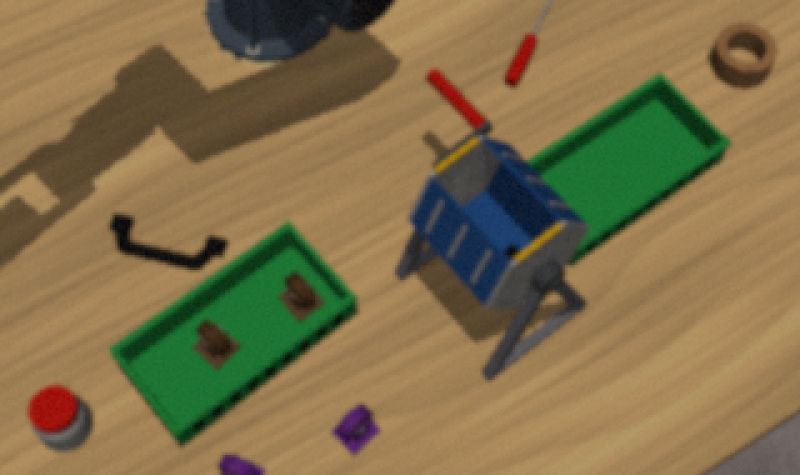

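View pics/v1.png

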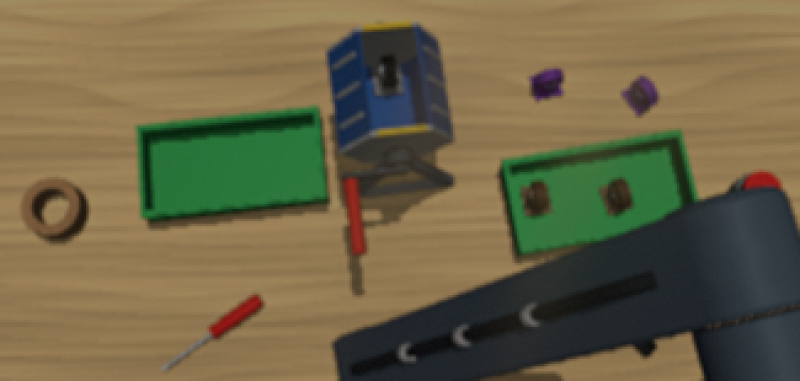

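The empty basket is on the left. The right one holds two dirty castors, and the drum shows one clean castor. Next I'll measure the baskets, stand and grip.

```bash
cat >> h.py <<'E'
def masks(im):
    h=cv2.cvtColor(im,cv2.COLOR_RGB2HSV); H,S,V=[h[...,i].astype(int) for i in range(3)]
    return dict(green=(H>45)&(H<80)&(S>100)&(V>40), yellow=(H>20)&(H<32)&(S>170)&(V>120), red=((H<6)|(H>174))&(S>180)&(V>80), blue=(H>95)&(H<125)&(S>120)&(V>40))
def baskets(im,P):
    m=masks(im)['green']&(P[...,2]>.035)&(P[...,2]<.075)
    out=[]
    g=masks(im)['green']&(P[...,2]<.075)&(P[...,2]>-.02)
    n,l,stt,_=cv2.connectedComponentsWithStats(g.astype(np.uint8))
    for i in range(1,n):
        if stt[i,4]<150: continue
        q=P[(l==i)&m][:,:2]
        if len(q)<20: continue
        r=cv2.minAreaRect((q*1000).astype(np.float32)); out.append(r); print('basket',np.round(r[0],0),np.round(r[1],0),round(r[2],1),len(q))
    return out
E
python3 - <<'E'
from h import *
for n in('scene','top'):
    im=cv2.imread('pics/%s0.png'%n)[:,:,::-1]; P=np.load(n+'P.npy'); print(n)
    baskets(im,P); M=masks(im)
    y=P[M['yellow']&(P[...,2]>.2)]; 
    c=y[:,0]<np.nanmean(y[:,0])
    for k in(c,~c): print('yellow',k.sum(),np.round(np.median(y[k],0),3), np.round(y[k].min(0),3),np.round(y[k].max(0),3))
    r=P[M['red']&(P[...,2]>.15)&(P[...,2]<.27)&(P[...,0]<.5)]; print('red',len(r),r.mean(0).round(3),r.min(0).round(3),r.max(0).round(3))
    v,_,_=cv2.fitLine(r.astype(np.float32),2,0,.01,.01)[:3].ravel(); print(cv2.fitLine(r.astype(np.float32),2,0,.01,.01).ravel())
    b=P[(M['blue'])&(P[...,2]>.12)&(P[...,0]>.4)&(abs(P[...,1])<.2)]; rr=cv2.minAreaRect((b[:,:2]*1000).astype(np.float32)); print('blue',rr)
E
```

```text
scene
basket [551. 293.] [158. 297.] 4.8 762
basket [ 488. -309.] [160. 297.] 8.5 1183
yellow 39 [-0.665 -0.42   0.212] [-0.68  -0.444  0.204] [-0.658 -0.389  0.22 ]
yellow 105 [0.537 0.021 0.282] [ 0.523 -0.022  0.274] [0.693 0.061 0.29 ]
red 138 [0.425 0.078 0.223] [0.372 0.067 0.212] [0.477 0.09  0.232]
[0.9931484  0.11655004 0.00850374 0.42541066 0.078151   0.22305502]
blue ((604.6400756835938, 24.491409301757812), (148.66131591796875, 161.55270385742188), 7.431850910186768)
top
basket [548. 289.] [160. 298.] 4.7 698
basket [ 486. -310.] [158. 303.] 8.9 597
yellow 24 [0.528 0.014 0.281] [ 0.524 -0.018  0.274] [0.536 0.04  0.288]
yellow 31 [0.684 0.03  0.281] [ 0.68  -0.002  0.272] [0.69  0.058 0.287]
red 143 [0.424 0.08  0.221] [0.371 0.068 0.211] [0.475 0.092 0.231]
[ 0.9940667   0.10737167 -0.01739576  0.42395768  0.07993642  0.22112815]
blue ((605.8334350585938, 40.0496711730957), (146.28102111816406, 132.4112548828125), 5.91244649887085)
```

```bash
cat >> h.py <<'E'
def Rd(yaw): # tool down, tool x at yaw deg
    c,s=np.cos(np.radians(yaw)),np.sin(np.radians(yaw)); return np.array([[c,s,0],[s,-c,0],[0,0,-1.]])
def plan(pts,yaw=None,s=None):
    """rows (shift units) for calls; each (grasp point target) starts from current pose if within 200mm, else marks OVER"""
    s=s or readout.read_state(); R=np.array(s['tcp_rot']); p0=np.array(s['position'])
    r=np.zeros(3)
    if yaw is not None: r=cv2.Rodrigues(R.T@Rd(yaw))[0].ravel()/np.pi
    for t in pts:
        d=R.T@(np.array(t)+[0,0,.051]-p0)/.2
        print(np.round(d,3).tolist(),np.round(r,3).tolist(),'n>=',int(np.ceil(max(np.linalg.norm(d)*4,np.linalg.norm(r)*180/8.59))),'OVER' if abs(d).max()>1 else '')
SC=np.array([.607,.0205]); SY=6.2
def S(sx,sy,z=None):
    c,s=np.cos(np.radians(SY)),np.sin(np.radians(SY)); p=SC+[c*sx-s*sy,s*sx+c*sy]
    return np.r_[p,z] if z is not None else p
def toS(p):
    c,s=np.cos(np.radians(SY)),np.sin(np.radians(SY)); d=np.array(p)[:2]-SC; return np.array([c*d[0]+s*d[1],-s*d[0]+c*d[1]])
E
python3 - <<'E'
from h import *
print(np.round(calibration('wrist')['mount'],3).tolist())
print(toS([.550,.291]),toS([.424,.079]), toS([.487,-.3095]))
plan([(.40,-.42,.38),(.47,-.42,.38)],4.7)
E
```

```text
[[0.0, -0.96, -0.282, 0.078], [1.0, 0.0, 0.001, -0.001], [-0.001, -0.282, 0.96, -0.092], [0.0, 0.0, 0.0, 1.0]]
[-0.02745278  0.2750738 ] [-0.17561166  0.07792171] [-0.1549379 -0.3151099]
[1.089, -0.437, -0.694] [0.0, 0.0, 0.094] n>= 6 OVER
[1.415, -0.309, -0.694] [0.0, 0.0, 0.094] n>= 7 OVER
```

```bash
python3 -m pendant '[[1,-0.4,-0.7,0,0,-0.38,-1],[1,-0.4,-0.7,0,0,-0.38,-1],[1,-0.4,-0.7,0,0,-0.38,-1],[1,-0.4,-0.7,0,0,-0.38,-1],[1,-0.4,-0.7,0,0,-0.38,-1],[1,-0.4,-0.7,0,0,-0.38,-1],[1,-0.4,-0.7,0,0,-0.38,-1],[1,-0.4,-0.7,0,0,-0.38,-1]]'
python3 - <<'E'
from h import *
plan([(.40,-.3,.38),(.42,-.25,.38),(.43,-.22,.38)],184.7)
E
```

```text
time_s: 1.9
position: [0.3867, -0.4328, 0.4329]
tcp_rot: [[-0.006, 1.0, 0.001], [1.0, 0.006, -0.001], [-0.001, 0.001, -1.0]]
force: [-0.1, -0.3, -0.2]
opening: 0.999
grasp_force: 0.0
[0.664, 0.071, 0.009] [-0.0, 0.0, -0.524] n>= 11 
[0.913, 0.172, 0.009] [-0.0, 0.0, -0.524] n>= 11 
[1.063, 0.223, 0.009] [-0.0, 0.0, -0.524] n>= 11 OVER
```

```bash
python3 -m pendant '[[1,0.1,0,0,0,-0.38,-1],[1,0.1,0,0,0,-0.38,-1],[1,0.1,0,0,0,-0.38,-1],[1,0.1,0,0,0,-0.38,-1],[1,0.1,0,0,0,-0.38,-1],[1,0.1,0,0,0,-0.38,-1],[1,0.1,0,0,0,-0.38,-1],[1,0.1,0,0,0,-0.38,-1]]' | head -2
python3 - <<'E'
from h import *
st();plan([(.44,-.04,.38),(.47,.16,.38)],184.7)
E
```

```text
time_s: 2.7
position: [0.4063, -0.2332, 0.4325]
2.7 [ 0.4063 -0.2332  0.4325] [[-0.932, 0.363, 0.0], [0.363, 0.932, -0.0], [-0.0, -0.0, -1.0]] 1.0003988704282343 [-0.6 -0.  -0.5]
[0.194, 0.961, 0.007] [-0.0, 0.0, -0.144] n>= 4 
[0.417, 1.947, 0.007] [-0.0, 0.0, -0.144] n>= 8 OVER
```

```bash
python3 -m pendant '[[0.2,0.96,0,0,0,-0.144,-1],[0.2,0.96,0,0,0,-0.144,-1],[0.2,0.96,0,0,0,-0.144,-1],[0.2,0.96,0,0,0,-0.144,-1],[0.2,0.96,0,0,0,-0.144,-1]]' | head -2
python3 - <<'E'
from h import *
plan([(.47,.16,.38)],184.7)
s,im,d=shot('top'); P=cloud('top',s,d); baskets(im,P)
E
```

```text
time_s: 3.2
position: [0.4397, -0.0354, 0.4325]
[-0.231, 0.961, 0.01] [0.001, 0.0, -0.0] n>= 4 
basket [549. 289.] [161. 298.] 5.0 690
basket [ 485. -310.] [158. 302.] 8.4 646
```

```bash
python3 -m pendant '[[-0.25,0.98,0,0,0,0,-1],[-0.25,0.98,0,0,0,0,-1],[-0.25,0.98,0,0,0,0,-1],[-0.25,0.98,0,0,0,0,-1],[-0.25,0.98,0,0,0,0,-1]]' | head -2
python3 - <<'E'
from h import *
plan([(.52,.34,.30),(.53,.36,.3)],184.9)
s,im,d=shot('wrist','w1'); P=cloud('wrist',s,d); baskets(im,P)
E
```

```text
time_s: 3.75
position: [0.4762, 0.1622, 0.4322]
[-0.288, 0.868, 0.408] [0.001, 0.0, -0.002] n>= 5 
[-0.346, 0.964, 0.408] [0.001, 0.0, -0.002] n>= 5 
basket [ 479. -256.] [156. 198.] 8.4 2182
basket [550. 291.] [157. 298.] 5.0 3154
```

View pics/w1.png

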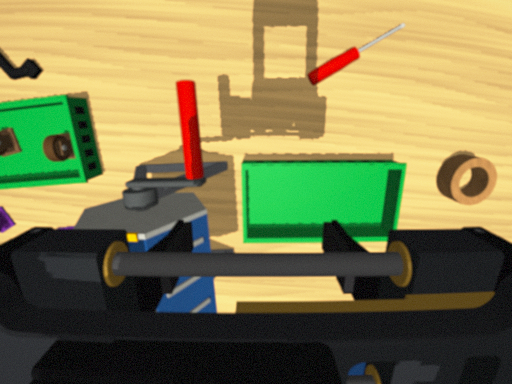

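```bash
python3 -m pendant '[[-0.35,0.97,0.4,0,0,0,-1],[-0.35,0.97,0.4,0,0,0,-1],[-0.35,0.97,0.4,0,0,0,-1],[-0.35,0.97,0.4,0,0,0,-1],[-0.35,0.97,0.4,0,0,0,-1],[-0.35,0.97,0.4,0,0,0,-1]]' | head -2
python3 - <<'E'
from h import *
plan([(.537,.436,.14),(.537,.436,.04)],184.9)
E
```

```text
time_s: 4.4
position: [0.5316, 0.3572, 0.3501]
[-0.058, 0.392, 0.795] [-0.001, -0.001, -0.003] n>= 4 
[-0.06, 0.393, 1.295] [-0.001, -0.001, -0.003] n>= 6 OVER
```

```bash
python3 -m pendant '[[-0.06,0.39,0.4,0,0,0,-1],[-0.06,0.39,0.4,0,0,0,-1],[-0.06,0.39,0.95,0,0,0,-1],[-0.06,0.39,0.95,0,0,0,-1],[-0.06,0.39,0.95,0,0,0,-1],[-0.06,0.39,0.95,0,0,0,-1],[-0.06,0.39,0.95,0,0,0,-1]]' | head -2
python3 - <<'E'
from h import *
plan([(.537,.436,.04)],184.9)
E
```

```text
time_s: 5.1
position: [0.5386, 0.4344, 0.1637]
[0.008, 0.009, 0.364] [-0.0, 0.0, -0.004] n>= 2
```

```bash
python3 -m pendant '[[0.01,0.01,0.18,0,0,0,-1],[0.01,0.01,0.36,0,0,0,-1],[0.01,0.01,0.36,0,0,0,-1],[0.01,0.01,0.36,0,0,0,1],[0.01,0.01,0.36,0,0,0,1],[0.01,0.01,0.36,0,0,0,1],[0.01,0.01,0.36,0,0,0,1],[0.01,0.01,0.36,0,0,0,1]]'
python3 - <<'E'
from h import *
w=lambda sy: S(0,sy,.041)
plan([S(-.008,.385,.041),S(0,.34,.041),S(0,.197,.041)],180+SY)
E
```

```text
time_s: 5.9
position: [0.5352, 0.4383, 0.0914]
tcp_rot: [[-0.997, -0.074, 0.001], [-0.074, 0.997, 0.001], [-0.002, 0.001, -1.0]]
force: [0.1, 0.3, 0.3]
opening: 0.628
grasp_force: 0.0
[-0.098, -0.187, -0.003] [0.0, 0.0, -0.011] n>= 1 
[-0.145, -0.411, -0.003] [0.0, 0.0, -0.011] n>= 2 
[-0.169, -1.125, -0.004] [0.0, 0.0, -0.011] n>= 5 OVER
```

```bash
python3 -m pendant '[[0,0,0,0,0,0,1],[0,0,0,0,0,0,1],[0,0,0,0,0,0,1],[0,0,0,0,0,0,1],[0,0,0,0,0,0,1],[0,0,0,0,0,0,1],[0,0,0,0,0,0,1],[0,0,0,0,0,0,1]]' | tail -4
```

```text
tcp_rot: [[-0.997, -0.075, 0.0], [-0.075, 0.997, -0.0], [-0.0, -0.001, -1.0]]
force: [0.5, -1.7, -0.4]
opening: 0.088
grasp_force: 30.0
```

```bash
python3 -m pendant '[[-0.05,-0.03,0,0,0,-0.005,1],[-0.1,-0.06,0,0,0,-0.011,1],[-0.14,-0.08,0,0,0,-0.011,1],[-0.14,-0.16,0,0,0,-0.011,1],[-0.145,-0.24,0,0,0,-0.011,1],[-0.145,-0.32,0,0,0,-0.011,1],[-0.145,-0.41,0,0,0,-0.011,1],[-0.145,-0.41,0,0,0,-0.011,1]]'
python3 - <<'E'
from h import *
s,im,d=shot('top'); P=cloud('top',s,d)
for r in baskets(im,P): print(toS(np.array(r[0])/1000))
plan([S(0,.197,.041)],180+SY)
E
```

```text
time_s: 7.5
position: [0.5701, 0.355, 0.0902]
tcp_rot: [[-0.994, -0.106, -0.001], [-0.106, 0.994, -0.002], [0.001, -0.001, -1.0]]
force: [0.2, -0.4, -2.2]
opening: 0.087
grasp_force: 30.0
basket [656. 231.] [ 16. 206.] 6.4 192
basket [515. 196.] [ 14. 278.] 6.5 199
basket [ 485. -310.] [159. 303.] 8.9 701
[0.07167411 0.20382189]
[-0.07299064  0.18406283]
[-0.15729941 -0.31492433]
[-0.004, -0.704, -0.009] [-0.0, -0.0, -0.001] n>= 3
```

```bash
python3 -m pendant '[[0,-0.12,0,0,0,0,1],[0,-0.24,0,0,0,0,1],[0,-0.36,0,0,0,0,1],[0,-0.48,0,0,0,0,1],[0,-0.6,0,0,0,0,1],[0,-0.72,0,0,0,0,1],[0,-0.72,0,0,0,0,1],[0,-0.72,0,0,0,0,1]]'
python3 - <<'E'
from h import *
print(toS(readout.read_state()['position']))
E
```

```text
time_s: 8.35
position: [0.5855, 0.2149, 0.0902]
tcp_rot: [[-0.994, -0.108, -0.0], [-0.108, 0.994, -0.0], [0.0, -0.0, -1.0]]
force: [-0.7, -1.3, -1.3]
opening: 0.089
grasp_force: 30.0
[-0.00034004  0.19557234]
```

```bash
python3 -m pendant '[[0,0,0,0,0,0,-1],[0,0,0,0,0,0,-1],[0,0,0,0,0,0,-1],[0,0,0,0,0,0,-1],[0,0,-0.3,0,0,0,-1],[0,0,-0.6,0,0,0,-1],[0,0,-0.95,0,0,0,-1],[0,0,-1,0,0,0,-1]]'|head -2; python3 -m pendant '[[0,0.05,-0.4,0,0,0,-1],[0,0.05,-0.4,0,0,0,-1],[0,0.05,-0.4,0,0,0,-1]]'|head -2
python3 - <<'E'
from h import *
plan([S(-.18,.079,.31)],180+SY)
s,im,d=shot('top'); P=cloud('top',s,d)
for r in baskets(im,P): print(toS(np.array(r[0])/1000))
E
```

```text
time_s: 9.15
position: [0.585, 0.2155, 0.2921]
time_s: 9.45
position: [0.5863, 0.2264, 0.3769]
[0.91, -0.638, 0.067] [0.0, 0.004, 0.001] n>= 5 
basket [593. 148.] [161. 142.] 9.4 235
basket [ 485. -310.] [159. 303.] 8.5 712
[3.12463557e-05 1.28660021e-01]
[-0.15679406 -0.31506628]
```

```bash
python3 -m pendant '[[0.91,-0.64,0,0,0.004,0,-1],[0.91,-0.64,0,0,0.004,0,-1],[0.91,-0.64,0,0,0.004,0,-1],[0.91,-0.64,0,0,0.004,0,-1],[0.91,-0.64,0,0,0.004,0,-1],[0.91,-0.64,0,0,0.004,0,-1]]'|head -2
python3 - <<'E'
from h import *
s,im,d=shot('wrist','w2'); P=cloud('wrist',s,d); st()
M=masks(im); r=P[M['red']&(P[...,2]>.15)&(P[...,2]<.27)]; print(len(r),r.mean(0),r.min(0),r.max(0),cv2.fitLine(r.astype(np.float32),2,0,.01,.01).ravel())
for q in r[::max(1,len(r)//1)][:1]: pass
l=np.array([toS(x) for x in r]); print('S',l.min(0),l.max(0),np.median(l,0))
plan([S(-.18,.078,.208)],180+SY)
E
```

```text
time_s: 10.1
position: [0.4138, 0.0771, 0.3687]
10.15 [0.416  0.0778 0.3692] [[-0.994, -0.106, -0.015], [-0.106, 0.994, -0.001], [0.015, 0.001, -1.0]] 0.9978019755811082 [ 0.2 -0.5 -0.2]
1919 [0.41608049 0.08162639 0.2216121 ] [0.36883245 0.06782435 0.21033505] [0.46863502 0.09705452 0.22522875] [ 0.99356246  0.11316976 -0.00511995  0.4160803   0.08162645  0.22161224]
S [-0.23038767  0.07091321] [-0.13116699  0.09212504] [-0.18370278  0.08099094]
[-0.027, 0.002, 0.551] [0.0, -0.005, -0.0] n>= 3
```

View pics/w2.png

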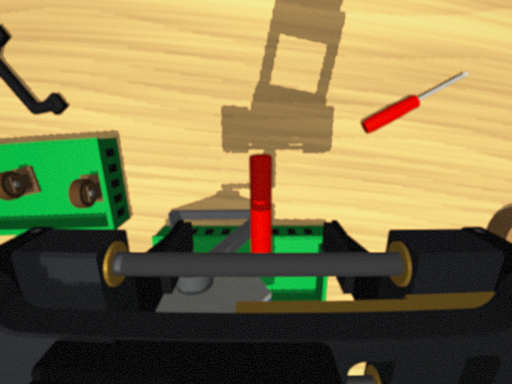

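```bash
sed -i 's/SC=np.array(\[.607,.0205\])/SC=np.array([.607,.026])/' h.py
python3 -m pendant '[[-0.02,0.01,0.25,0,-0.005,0,-1],[-0.02,0.01,0.5,0,-0.005,0,-1],[-0.02,0.01,0.53,0,-0.005,0,-1],[-0.02,0.01,0.53,0,-0.005,0,-1]]'|head -2;
python3 -m pendant '[[0,0,0,0,0,0,1],[0,0,0,0,0,0,1],[0,0,0,0,0,0,1],[0,0,0,0,0,0,1],[0,0,0,0,0,0,1],[0,0,0,0,0,0,1],[0,0,0,0,0,0,1],[0,0,0,0,0,0,1]]'; python3 -m pendant '[[0,0,0,0,0,0,1],[0,0,0,0,0,0,1]]'
python3 - <<'E'
from h import *
p=np.array(readout.read_state()['position']);print(toS(p),p[2]-.051)
# arc rows from current angle
q=toS(p); a=np.array([q[1],p[2]-.051-.205]); print(np.hypot(*a),np.arctan2(a[1],a[0]))
f0=np.arctan2(a[1],.075)
for a0,a1 in((f0,-1.5),(-1.5,-3.1)):
    print([[round(.075*(np.cos(f)-np.cos(a0))/.2,3),round(-.075*(np.sin(f)-np.sin(a0))/.2,3)] for f in np.linspace(a0,a1,9)[1:]])
E
```

```text
time_s: 10.55
position: [0.4199, 0.081, 0.263]
time_s: 11.35
position: [0.4198, 0.0804, 0.2642]
tcp_rot: [[-0.994, -0.108, 0.003], [-0.108, 0.994, 0.0], [-0.003, 0.0, -1.0]]
force: [-0.1, 0.5, 1.0]
opening: 0.357
grasp_force: 0.0
time_s: 11.55
position: [0.4197, 0.0809, 0.2642]
tcp_rot: [[-0.994, -0.108, 0.003], [-0.108, 0.994, 0.002], [-0.003, 0.001, -1.0]]
force: [-0.4, 2.7, -0.4]
opening: 0.244
grasp_force: 30.0
[-0.18026882  0.0747696 ] 0.21315359908206777
0.07521286369237229 0.10862044091137
[[np.float64(0.001), np.float64(0.075)], [np.float64(-0.014), np.float64(0.149)], [np.float64(-0.043), np.float64(0.219)], [np.float64(-0.085), np.float64(0.281)], [np.float64(-0.139), np.float64(0.334)], [np.float64(-0.202), np.float64(0.374)], [np.float64(-0.272), np.float64(0.402)], [np.float64(-0.346), np.float64(0.415)]]
[[np.float64(-0.075), np.float64(-0.002)], [np.float64(-0.148), np.float64(-0.019)], [np.float64(-0.216), np.float64(-0.05)], [np.float64(-0.276), np.float64(-0.094)], [np.float64(-0.327), np.float64(-0.15)], [np.float64(-0.366), np.float64(-0.214)], [np.float64(-0.391), np.float64(-0.284)], [np.float64(-0.401), np.float64(-0.358)]]
```

```bash
python3 -m pendant '[[0,0.075,0.0,0,0,0,1],[0.0,0,0.075,0,0,0,1],[0,-0.014,0.149,0,0,0,1],[0,-0.043,0.219,0,0,0,1],[0,-0.085,0.281,0,0,0,1],[0,-0.085,0.281,0,0,0,1]]' >/dev/null
python3 - <<'E'
from h import *
s=st();p=np.array(s['position']);q=toS(p); a=np.array([q[1],p[2]-.051-.205]); print(q,np.hypot(*a),np.arctan2(a[1],a[0]))
s,im,d=shot('top'); P=cloud('top',s,d)
for r in baskets(im,P): print(toS(np.array(r[0])/1000))
E
```

```text
12.15 [0.4211 0.0662 0.2062] [[-0.994, -0.106, 0.0], [-0.106, 0.994, 0.006], [-0.001, 0.006, -1.0]] 0.3081636079413509 [ 0.   5.3 -1.3]
[-0.1804631   0.05999362] 0.07795637659982388 -0.692614210326246
basket [613. -71.] [ 51. 158.] 80.6 131
basket [592. 166.] [159. 103.] 4.6 178
basket [ 485. -310.] [159. 304.] 8.6 698
[-0.00451891 -0.09741596]
[0.00044167 0.14116331]
[-0.15777581 -0.32085876]
```

```bash
python3 -m pendant '[[0,0,0,0,0,0,1],[0,0,0,0,0,0,1],[0,0,0,0,0,0,1],[0,0,0,0,0,0,1]]'
python3 - <<'E'
from h import *
s=st();p=np.array(s['position']);q=toS(p); a=np.array([q[1],p[2]-.051-.205]); print(q,np.hypot(*a),np.arctan2(a[1],a[0]))
f0=np.arctan2(a[1],a[0])
for a0,a1 in((f0,-1.9),(-1.9,-3.1)):
    print([[round(float(.075*np.cos(f)-(a[0] if a0==f0 else .075*np.cos(a0)))/.2,3),round(-float(.075*np.sin(f)-(a[1] if a0==f0 else .075*np.sin(a0)))/.2,3)] for f in np.linspace(a0,a1,9)[1:]])
s,im,d=shot('scene','s1')
cv2.imwrite('pics/s1c.png',cv2.resize(im[120:290,200:400,::-1],(700,595),interpolation=3))
E
```

```text
time_s: 12.6
position: [0.4208, 0.0671, 0.2071]
tcp_rot: [[-0.995, -0.104, 0.001], [-0.104, 0.995, 0.008], [-0.002, 0.008, -1.0]]
force: [2.2, 18.8, -6.5]
opening: 0.238
grasp_force: 30.1
12.6 [0.4208 0.0671 0.2071] [[-0.995, -0.104, 0.001], [-0.104, 0.995, 0.008], [-0.002, 0.008, -1.0]] 0.23775262410202622 [ 2.2 18.8 -6.5]
[-0.18065175  0.06096265] 0.07815304733817909 -0.6760635312530741
[[-0.051, 0.032], [-0.097, 0.067], [-0.147, 0.095], [-0.2, 0.116], [-0.256, 0.127], [-0.314, 0.13], [-0.371, 0.125], [-0.426, 0.11]]
[[-0.052, -0.022], [-0.099, -0.052], [-0.142, -0.088], [-0.179, -0.13], [-0.209, -0.178], [-0.232, -0.229], [-0.247, -0.283], [-0.253, -0.339]]
```

View pics/s1c.png

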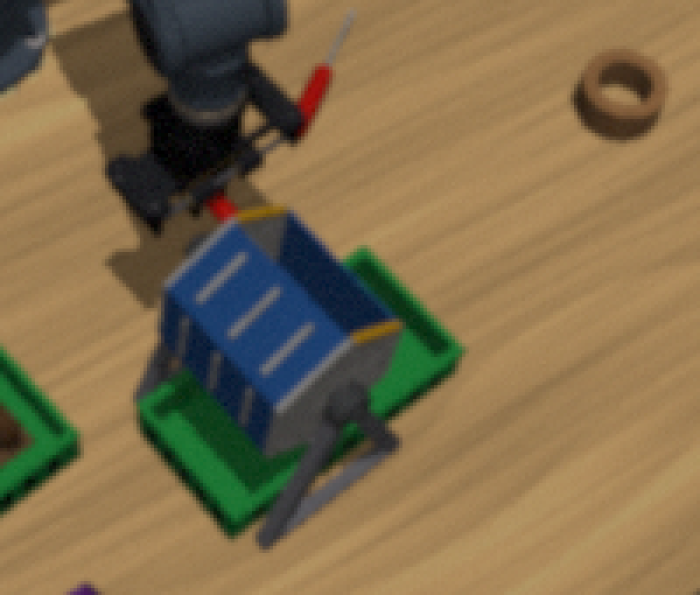

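```bash
python3 -m pendant '[[0,-0.035,0.035,0,0,0,1],[0,-0.082,0.07,0,0,0,1],[0,-0.132,0.098,0,0,0,1],[0,-0.185,0.118,0,0,0,1],[0,-0.241,0.13,0,0,0,1],[0,-0.3,0.132,0,0,0,1],[0,-0.356,0.127,0,0,0,1],[0,-0.411,0.112,0,0,0,1]]'
python3 - <<'E'
from h import *
s=readout.read_state();p=np.array(s['position']);q=toS(p); a=np.array([q[1],p[2]-.051-.205]); print(q,np.hypot(*a),np.arctan2(a[1],a[0]))
E
```

```text
time_s: 13.45
position: [0.4307, -0.0175, 0.1818]
tcp_rot: [[-0.994, -0.108, -0.0], [-0.108, 0.994, 0.003], [-0.0, 0.003, -1.0]]
force: [7.7, 3.0, -33.6]
opening: 0.232
grasp_force: 31.2
[-0.1799275  -0.02421403] 0.07801259318051898 -1.8863955478602603
```

```bash
python3 -m pendant '[[0,-0.025,0.01,0,0,0,1],[0,-0.052,-0.005,0,0,0,1],[0,-0.075,-0.015,0,0,0,1],[0,-0.099,-0.032,0,0,0,1],[0,-0.121,-0.05,0,0,0,1],[0,-0.142,-0.07,0,0,0,1],[0,-0.16,-0.09,0,0,0,1],[0,-0.179,-0.11,0,0,0,1]]'
python3 -m pendant '[[0,-0.015,-0.024,0,0,0,1],[0,-0.03,-0.048,0,0,0,1],[0,-0.042,-0.073,0,0,0,1],[0,-0.053,-0.099,0,0,0,1],[0,-0.061,-0.125,0,0,0,1],[0,-0.068,-0.153,0,0,0,1],[0,-0.072,-0.18,0,0,0,1],[0,-0.074,-0.209,0,0,0,1]]'
python3 - <<'E'
from h import *
s=readout.read_state();p=np.array(s['position']);q=toS(p); a=np.array([q[1],p[2]-.051-.205]); print(q,np.hypot(*a),np.arctan2(a[1],a[0]))
s,im,d=shot('scene','s2')
cv2.imwrite('pics/s2c.png',cv2.resize(im[120:290,200:400,::-1],(700,595),interpolation=3))
s,im,d=shot('top','t2');P=cloud('top',s,d);baskets(im,P)
print(look_for('clean_1_c','top'),look_for('clean_1_c','scene'))
E
```

```text
time_s: 14.25
position: [0.4348, -0.0526, 0.2069]
tcp_rot: [[-0.994, -0.107, 0.003], [-0.107, 0.994, 0.004], [-0.003, 0.003, -1.0]]
force: [4.1, 8.4, -7.1]
opening: 0.238
grasp_force: 30.3
time_s: 15.05
position: [0.4365, -0.0677, 0.2486]
tcp_rot: [[-0.994, -0.107, 0.004], [-0.107, 0.994, 0.003], [-0.004, 0.002, -1.0]]
force: [4.5, 4.3, -9.7]
opening: 0.237
grasp_force: 30.4
[-0.17959992 -0.07473105] 0.07509308170843414 -3.0433581659424696
basket [594. 144.] [159. 147.] 6.9 263
basket [ 485. -310.] [159. 303.] 8.4 605
[] []
```

View pics/s2c.png

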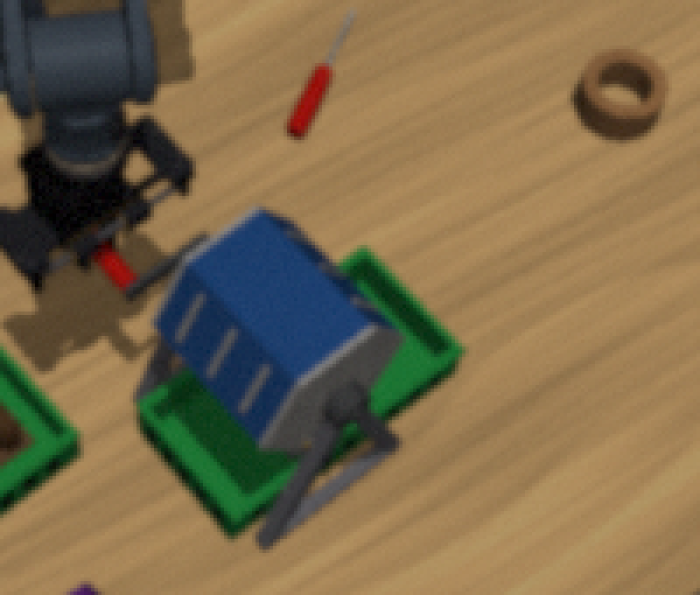

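```bash
python3 - <<'E'
import numpy as np
for a0,a1 in((-3.1,-2.3),(-2.3,-1.5),(-1.5,-.7),(-.7,0)):
    print([[0,round(float(.075*(np.cos(f)-np.cos(a0)))/.2,3),round(-float(.075*(np.sin(f)-np.sin(a0)))/.2,3),0,0,0,1] for f in np.linspace(a0,a1,9)[1:]])
E
python3 -m pendant '[[0,0,0,0,0,0,1],[0,0,0,0,0,0,1],[0,0,0,0,0,0,1],[0,0,0,0,0,0,1]]'
```

```text
[[0, 0.003, 0.037, 0, 0, 0, 1], [0, 0.011, 0.074, 0, 0, 0, 1], [0, 0.021, 0.11, 0, 0, 0, 1], [0, 0.036, 0.145, 0, 0, 0, 1], [0, 0.053, 0.178, 0, 0, 0, 1], [0, 0.074, 0.209, 0, 0, 0, 1], [0, 0.098, 0.238, 0, 0, 0, 1], [0, 0.125, 0.264, 0, 0, 0, 1]]
[[0, 0.029, 0.024, 0, 0, 0, 1], [0, 0.061, 0.044, 0, 0, 0, 1], [0, 0.094, 0.061, 0, 0, 0, 1], [0, 0.129, 0.075, 0, 0, 0, 1], [0, 0.165, 0.086, 0, 0, 0, 1], [0, 0.202, 0.092, 0, 0, 0, 1], [0, 0.239, 0.095, 0, 0, 0, 1], [0, 0.276, 0.094, 0, 0, 0, 1]]
[[0, 0.037, -0.005, 0, 0, 0, 1], [0, 0.074, -0.013, 0, 0, 0, 1], [0, 0.109, -0.025, 0, 0, 0, 1], [0, 0.144, -0.04, 0, 0, 0, 1], [0, 0.176, -0.059, 0, 0, 0, 1], [0, 0.207, -0.08, 0, 0, 0, 1], [0, 0.235, -0.105, 0, 0, 0, 1], [0, 0.26, -0.132, 0, 0, 0, 1]]
[[0, 0.02, -0.026, 0, 0, 0, 1], [0, 0.038, -0.054, 0, 0, 0, 1], [0, 0.053, -0.083, 0, 0, 0, 1], [0, 0.065, -0.113, 0, 0, 0, 1], [0, 0.075, -0.144, 0, 0, 0, 1], [0, 0.082, -0.176, 0, 0, 0, 1], [0, 0.087, -0.209, 0, 0, 0, 1], [0, 0.088, -0.242, 0, 0, 0, 1]]
time_s: 15.65
position: [0.4365, -0.0677, 0.2494]
tcp_rot: [[-0.994, -0.107, 0.004], [-0.107, 0.994, 0.002], [-0.005, 0.002, -1.0]]
force: [2.6, 5.1, -0.4]
opening: 0.239
grasp_force: 30.0
```

```bash
python3 -m pendant '[[0,0.003,0.037,0,0,0,1],[0,0.011,0.074,0,0,0,1],[0,0.021,0.11,0,0,0,1],[0,0.036,0.145,0,0,0,1],[0,0.053,0.178,0,0,0,1],[0,0.074,0.209,0,0,0,1],[0,0.098,0.238,0,0,0,1],[0,0.125,0.264,0,0,0,1]]' | grep -E 'force|pos'
python3 -m pendant '[[0,0.029,0.024,0,0,0,1],[0,0.061,0.044,0,0,0,1],[0,0.094,0.061,0,0,0,1],[0,0.129,0.075,0,0,0,1],[0,0.165,0.086,0,0,0,1],[0,0.202,0.092,0,0,0,1],[0,0.239,0.095,0,0,0,1],[0,0.276,0.094,0,0,0,1]]' | grep -E 'force|pos|open'
python3 -m pendant '[[0,0.037,-0.005,0,0,0,1],[0,0.074,-0.013,0,0,0,1],[0,0.109,-0.025,0,0,0,1],[0,0.144,-0.04,0,0,0,1],[0,0.176,-0.059,0,0,0,1],[0,0.207,-0.08,0,0,0,1],[0,0.235,-0.105,0,0,0,1],[0,0.26,-0.132,0,0,0,1]]' | grep -E 'force|pos|open'
```

```text
position: [0.4338, -0.0438, 0.1973]
force: [-1.7, -0.3, 9.8]
grasp_force: 29.4
position: [0.4276, 0.0101, 0.1774]
force: [0.1, -6.8, -3.6]
opening: 0.238
grasp_force: 30.1
position: [0.4212, 0.064, 0.2044]
force: [0.9, 2.0, -11.0]
opening: 0.24
grasp_force: 30.4
```

```bash
python3 -m pendant '[[0,0.02,-0.026,0,0,0,1],[0,0.038,-0.054,0,0,0,1],[0,0.053,-0.083,0,0,0,1],[0,0.065,-0.113,0,0,0,1],[0,0.075,-0.144,0,0,0,1],[0,0.082,-0.176,0,0,0,1],[0,0.087,-0.209,0,0,0,1],[0,0.088,-0.242,0,0,0,1]]' | grep -E 'force|pos|open'
python3 - <<'E'
from h import *
for n in('top','scene'):
    s,im,d=shot(n,n+'3'); P=cloud(n,s,d); M=masks(im)
    y=P[M['yellow']&(P[...,2]>.2)&(P[...,0]>.4)]; c=y[:,0]<.6
    for k in(c,~c):
        q=y[k]
        if len(q): l=cv2.fitLine(np.array([[*toS(x),x[2]] for x in q]).astype(np.float32),2,0,.01,.01).ravel(); print(n,len(q),l.round(3))
    for r in look_for('clean_1_c',n): print(r, )
    baskets(im,P)
    cv2.imwrite('pics/%s3c.png'%n,cv2.resize(im[110:290,190:400,::-1],(700,600),interpolation=3))
E
```

```text
position: [0.4191, 0.0812, 0.2532]
force: [-0.4, 5.3, -9.4]
opening: 0.238
grasp_force: 30.4
top 22 [-0.012  1.    -0.001 -0.08   0.001  0.28 ]
top 32 [-0.023  0.999  0.037  0.077  0.     0.28 ]
basket [618. 202.] [ 81. 164.] 61.0 143
basket [ 486. -310.] [160. 303.] 8.3 701
scene 52 [ 0.003  0.999  0.034 -0.077 -0.001  0.284]
scene 50 [-0.029  0.999  0.026  0.079  0.002  0.283]
basket [595. 160.] [156. 119.] 6.6 316
basket [ 488. -309.] [159. 298.] 8.5 1164
basket [611. -43.] [169.  82.] 9.7 358
```

View pics/top3c.png

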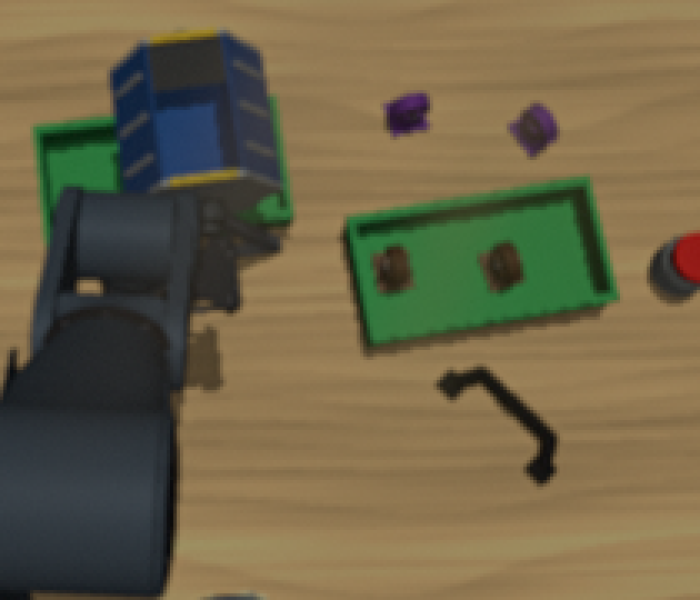

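```bash
python3 -m pendant '[[0,0,0,0,0,0,-1],[0,0,0,0,0,0,-1],[0,0,0,0,0,0,-1],[0,0,0,0,0,0,-1],[0,0,-0.2,0,0,0,-1],[0,0,-0.4,0,0,0,-1],[0,0,-0.6,0,0,0,-1],[0,0,-0.65,0,0,0,-1]]' | grep -E 'force|pos|open'
python3 - <<'E'
from h import *
s,im,d=shot('wrist','w4'); P=cloud('wrist',s,d); baskets(im,P)
s,im,d=shot('top'); P=cloud('top',s,d)
for r in baskets(im,P): print(toS(np.array(r[0])/1000),r[0])
m=masks(im)['green']&(P[...,2]>.035)&(P[...,2]<.075); l=np.array([toS(x) for x in P[m] if x[1]>-.12]); print(l.min(0),l.max(0))
plan([S(0,.197,.32),S(0,.197,.12)],180+SY)
E
```

```text
position: [0.4215, 0.0801, 0.3871]
force: [0.8, -1.5, -0.4]
opening: 0.882
grasp_force: 0.0
basket [ 483. -281.] [157. 248.] 8.4 2990
basket [567. -66.] [54. 36.] 2.7 340
basket [538.   6.] [12. 61.] 6.5 247
basket [521. 161.] [12. 96.] 6.5 460
basket [648. 177.] [44. 98.] 6.2 689
basket [ 485. -309.] [159. 303.] 8.5 690
[-0.15759421 -0.32025011] (484.91436767578125, -309.39703369140625)
[-0.07984646 -0.1055191 ] [0.07955858 0.19076451]
[-0.899, 0.615, 0.073] [-0.0, 0.003, 0.0] n>= 5 
[-0.891, 0.616, 1.073] [-0.0, 0.003, 0.0] n>= 7 OVER
```

```bash
python3 -m pendant '[[-0.9,0.6,0,0,0.003,0,-1],[-0.9,0.6,0,0,0.003,0,-1],[-0.9,0.6,0,0,0.003,0,-1],[-0.9,0.6,0,0,0.003,0,-1],[-0.9,0.6,0,0,0.003,0,-1],[-0.9,0.6,0,0,0.003,0,-1]]' | grep -E 'force|pos|open'
python3 - <<'E'
from h import *
plan([S(0,.190,.12),S(0,.190,.04)],180+SY)
E
```

```text
position: [0.5862, 0.2205, 0.3794]
force: [-0.6, -0.5, -0.3]
opening: 1.004
grasp_force: 0.0
[-0.01, -0.028, 1.042] [-0.0, -0.003, 0.001] n>= 5 OVER
[-0.014, -0.027, 1.442] [-0.0, -0.003, 0.001] n>= 6 OVER
```

```bash
python3 -m pendant '[[-0.01,-0.03,0.25,0,0,0,-1],[-0.01,-0.03,0.5,0,0,0,-1],[-0.01,-0.03,0.75,0,0,0,-1],[-0.01,-0.03,1,0,0,0,-1],[-0.01,-0.03,1,0,0,0,-1],[-0.01,-0.03,1,0,0,0,-1]]' | grep -E 'force|pos|open'
python3 - <<'E'
from h import *
plan([S(0,.190,.04)],180+SY)
E
```

```text
position: [0.5855, 0.2125, 0.1823]
force: [0.5, 0.3, 0.6]
opening: 0.999
grasp_force: 0.0
[-0.011, 0.011, 0.456] [-0.0, -0.003, -0.0] n>= 2
```

```bash
python3 -m pendant '[[-0.01,0.01,0.22,0,0,0,-1],[-0.01,0.01,0.45,0,0,0,-1],[-0.01,0.01,0.45,0,0,0,-1],[-0.01,0.01,0.45,0,0,0,1],[-0.01,0.01,0.45,0,0,0,1],[-0.01,0.01,0.45,0,0,0,1],[-0.01,0.01,0.45,0,0,0,1],[-0.01,0.01,0.45,0,0,0,1]]' >/dev/null;  python3 -m pendant '[[0,0,0,0,0,0,1],[0,0,0,0,0,0,1],[0,0,0,0,0,0,1],[0,0,0,0,0,0,1],[0,0,0,0,0,0,1],[0,0,0,0,0,0,1],[0,0,0,0,0,0,1]]'
```

```text
time_s: 22.65
position: [0.5879, 0.2155, 0.093]
tcp_rot: [[-0.994, -0.108, -0.006], [-0.108, 0.994, -0.001], [0.007, 0.0, -1.0]]
force: [0.2, -0.2, -1.1]
opening: 0.09
grasp_force: 30.0
```

```bash
python3 -m pendant '[[0,0.1,0,0,0,0,1],[0,0.22,0,0,0,0,1],[0,0.34,0,0,0,0,1],[0,0.46,0,0,0,0,1],[0,0.58,0,0,0,0,1],[0,0.7,0,0,0,0,1],[0,0.82,0,0,0,0,1],[0,0.9,0,0,0,0,1]]'|grep -E 'pos|open';  python3 -m pendant '[[0,0.08,0,0,0,0,1],[0,0.18,0,0,0,0,1],[0,0.26,0,0,0,0,1],[0,0.28,0,0,0,0,1],[0,0.28,0,0,0,0,1],[0,0.28,0,0,0,0,1]]'|grep -E 'pos|open'
python3 - <<'E'
from h import *
s,im,d=shot('top','t5'); P=cloud('top',s,d)
for r in baskets(im,P): print(toS(np.array(r[0])/1000),r[0])
a=im[110:290,90:400,::-1]; cv2.imwrite('pics/t5c.png',cv2.resize(a,(800,464),interpolation=3))
E
```

```text
position: [0.568, 0.3953, 0.093]
opening: 0.091
position: [0.5622, 0.4506, 0.093]
opening: 0.092
basket [578. 295.] [160. 281.] 6.4 562
basket [ 472. -324.] [158. 303.] 8.3 695
[-1.71622612e-04  2.70856753e-01] (577.5770263671875, 295.25396728515625)
[-0.17189946 -0.3329892 ] (472.068603515625, -323.6065673828125)
```

View pics/t5c.png

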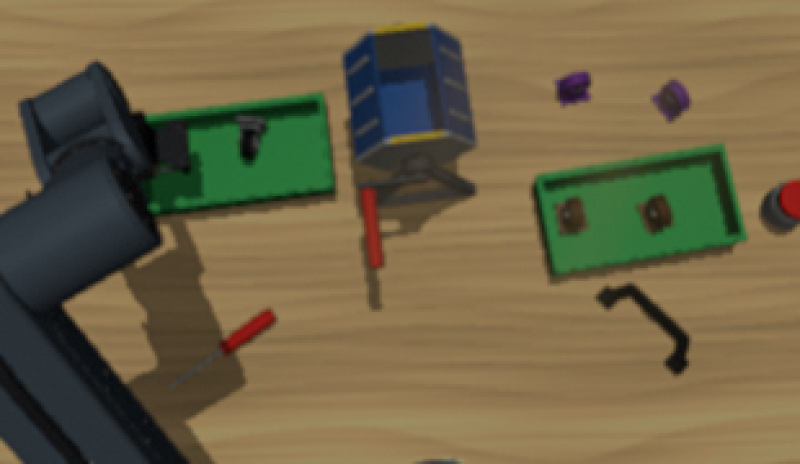

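```bash
python3 -m pendant '[[0,0,0,0,0,0,-1],[0,0,0,0,0,0,-1],[0,0,0,0,0,0,-1],[0,0,0,0,0,0,-1],[0,0,-0.25,0,0,0,-1],[0,0,-0.5,0,0,0,-1],[0,0,-0.75,0,0,0,-1],[0,0,-1,0,0,0,-1]]' | grep -E 'force|pos|open'
python3 -m pendant '[[0.3,-0.9,-0.7,0,0,0.25,-1],[0.3,-0.9,-0.7,0,0,0.25,-1],[0.3,-0.9,-0.7,0,0,0.25,-1],[0.3,-0.9,-0.7,0,0,0.25,-1],[0.3,-0.9,-0.7,0,0,0.25,-1],[0.3,-0.9,-0.7,0,0,0.25,-1],[0.3,-0.9,-0.7,0,0,0.25,-1]]' | grep -E 'force|pos|open'
python3 - <<'E'
from h import *
plan([(.46,.09,.39)],96)
s,im,d=shot('top','t6'); P=cloud('top',s,d)
for r in baskets(im,P): print(toS(np.array(r[0])/1000),r[0])
E
```

```text
position: [0.5634, 0.4499, 0.295]
force: [1.8, 0.4, 0.1]
opening: 0.732
grasp_force: 0.0
position: [0.5243, 0.2638, 0.435]
force: [-0.0, 0.1, 0.2]
opening: 1.002
grasp_force: 0.0
[-0.295, -0.879, -0.029] [-0.001, -0.001, 0.251] n>= 6 
basket [585. 230.] [160. 150.] 5.9 307
basket [ 472. -324.] [158. 303.] 8.4 701
[-2.89162417e-05  2.04743092e-01] (584.859130859375, 229.54241943359375)
[-0.17190838 -0.33297718] (472.0584411621094, -323.5955810546875)
```

```bash
python3 -m pendant '[[-0.3,-0.9,0,0,0,0.25,-1],[-0.3,-0.9,0,0,0,0.25,-1],[-0.3,-0.9,0,0,0,0.25,-1],[-0.3,-0.9,0,0,0,0.25,-1],[-0.3,-0.9,0,0,0,0.25,-1],[-0.3,-0.9,0,0,0,0.25,-1]]' | grep -E 'pos|rot'
python3 - <<'E'
from h import *
plan([(.43,-.1,.39)],96)
E
```

```text
position: [0.458, 0.0863, 0.4334]
tcp_rot: [[-0.104, 0.994, -0.008], [0.995, 0.104, -0.0], [0.0, -0.008, -1.0]]
[-0.912, -0.237, -0.037] [-0.003, -0.0, -0.0] n>= 4
```

```bash
python3 -m pendant '[[-1,-0.2,0,0,0,0,-1],[-1,-0.2,0,0,0,0,-1],[-1,-0.2,0,0,0,0,-1],[-1,-0.2,0,0,0,0,-1],[-1,-0.2,0,0,0,0,-1]]' | grep -E 'pos'
python3 -m pendant '[[-1,0.1,0,0,0,0,-1],[-1,0.1,0,0,0,0,-1],[-1,0.1,0,0,0,0,-1],[-1,0.1,0,0,0,0,-1],[-1,0.1,0,0,0,0,-1]]' | grep -E 'pos'
python3 -m pendant '[[-0.5,0.1,0,0,0,0,-1],[-0.5,0.1,0,0,0,0,-1],[-0.5,0.1,0,0,0,0,-1],[-0.5,0.1,0,0,0,0,-1]]' | grep -E 'pos'
python3 - <<'E'
from h import *
s,im,d=shot('wrist','w7'); P=cloud('wrist',s,d); np.save('w7P.npy',P); st()
for r in look_for('dirty_1_c','wrist'):
    e=np.round(r['extent']).astype(int); q=P[max(e[1],0):e[3],max(e[0],0):e[2]].reshape(-1,3); q=q[q[:,2]>.045]
    print(round(r['conf'],2),e,len(q), np.nanmedian(q,0).round(3) if len(q) else '', q[:,2].max().round(3) if len(q) else '')
baskets(im,P)
E
```

```text
position: [0.4405, -0.1209, 0.4335]
position: [0.4834, -0.3178, 0.4321]
position: [0.5133, -0.4096, 0.432]
27.7 [ 0.5131 -0.4086  0.4327] [[-0.11, 0.994, -0.008], [0.994, 0.11, 0.002], [0.003, -0.008, -1.0]] 0.9984157994387031 [-0.5 -0.2  0.6]
basket [ 474. -321.] [156. 299.] 8.5 4397
```

View pics/w7.png

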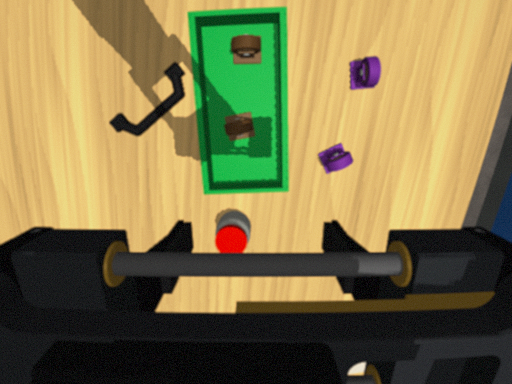

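```bash
cat >> h.py <<'E'
def castors(im,P,bc,lim=(.06,.13),zmin=.022):
    h=cv2.cvtColor(im,cv2.COLOR_RGB2HSV); H,S_,V=[h[...,i].astype(int) for i in range(3)]
    br=(H<25)&(V<150)
    m=br&(P[...,2]>zmin)&(P[...,2]<.09)&(np.hypot(P[...,0]-bc[0],P[...,1]-bc[1])<.14)
    n,l,stt,_=cv2.connectedComponentsWithStats(m.astype(np.uint8))
    for i in range(1,n):
        if stt[i,4]<25: continue
        q=P[l==i]; t=q[q[:,2]>q[:,2].max()-.018]
        r=cv2.minAreaRect((t[:,:2]*1000).astype(np.float32))
        print('castor px',stt[i,:4],stt[i,4],'zmax',q[:,2].max().round(3),'rect',np.round(r[0]),np.round(r[1]),round(r[2],1),'med',np.median(t,0).round(3))
E
python3 - <<'E'
from h import *
im=cv2.imread('pics/w7.png')[:,:,::-1]; castors(im,np.load('w7P.npy'),(.473,-.322))
E
```

```text
castor px [232  35  28  23] 532 zmax 0.071 rect [ 471. -223.] [44. 22.] 5.2 med [ 0.472 -0.224  0.066]
castor px [226 118  27  19] 389 zmax 0.071 rect [ 472. -355.] [45. 21.] 17.2 med [ 0.474 -0.354  0.066]
```

```bash
python3 - <<'E'
from h import *
plan([(.471,-.223,.25),(.471,-.223,.18)],5.2)
E
```

```text
[0.941, -0.102, 0.665] [-0.002, 0.001, 0.506] n>= 11 
[0.94, -0.099, 1.015] [-0.002, 0.001, 0.506] n>= 11 OVER
```

```bash
python3 -m pendant '[[0.94,-0.1,0.6,0,0,0.35,-0.05],[0.94,-0.1,0.6,0,0,0.35,-0.05],[0.94,-0.1,0.6,0,0,0.35,-0.05],[0.94,-0.1,0.6,0,0,0.35,-0.05],[0.94,-0.1,0.6,0,0,0.35,-0.05],[0.94,-0.1,0.6,0,0,0.35,-0.05],[0.94,-0.1,0.6,0,0,0.35,-0.05],[0.94,-0.1,0.6,0,0,0.35,-0.05]]' | grep -E 'pos|open'
python3 - <<'E'
from h import *
plan([(.471,-.223,.1)],5.2)
E
```

```text
position: [0.4712, -0.223, 0.315]
opening: 0.527
[0.003, 0.002, 0.82] [-0.0, 0.002, 0.155] n>= 4
```

```bash
python3 -m pendant '[[0,0,0.25,0,0,0.155,-0.05],[0,0,0.5,0,0,0.155,-0.05],[0,0,0.75,0,0,0.155,-0.05],[0,0,0.8,0,0,0.155,-0.05],[0,0,0.8,0,0,0.155,-0.05]]' | grep -E 'pos|open'
python3 - <<'E'
from h import *
plan([(.471,-.223,.040)],5.2)
s,im,d=shot('wrist'); P=cloud('wrist',s,d); castors(im,P,(.473,-.322))
s,im,d=shot('top'); P=cloud('top',s,d); castors(im,P,(.473,-.322))
E
```

```text
position: [0.4693, -0.2231, 0.1527]
opening: 0.526
[0.012, 0.002, 0.308] [-0.001, 0.003, 0.001] n>= 2 
castor px [238 181  39  61] 1922 zmax 0.071 rect [ 474. -221.] [41. 21.] 6.8 med [ 0.478 -0.221  0.067]
castor px [388 195  58  56] 1986 zmax 0.071 rect [ 476. -351.] [37. 21.] 14.6 med [ 0.481 -0.35   0.065]
```

```bash
python3 -m pendant '[[0.015,0,0.15,0,0,0,-0.05],[0.015,0,0.3,0,0,0,-0.05],[0.015,0,0.3,0,0,0,-0.05],[0.015,0,0.3,0,0,0,1],[0.015,0,0.3,0,0,0,1],[0.015,0,0.3,0,0,0,1],[0.015,0,0.3,0,0,0,1],[0.015,0,0.3,0,0,0,1]]' ; python3 -m pendant '[[0,0,-0.15,0,0,0,1],[0,0,-0.35,0,0,0,1],[0,0,-0.6,0,0,0,1],[0,0,-0.85,0,0,0,1],[0,0,-1,0,0,0,1],[0,0,-1,0,0,0,1]]'
```

```text
time_s: 29.95
position: [0.474, -0.2258, 0.0959]
tcp_rot: [[0.996, 0.093, -0.004], [0.093, -0.996, -0.002], [-0.004, 0.002, -1.0]]
force: [-1.3, 1.0, 7.5]
opening: 0.32
grasp_force: 30.0
time_s: 30.55
position: [0.4765, -0.2266, 0.2998]
tcp_rot: [[0.996, 0.093, 0.004], [0.093, -0.996, -0.008], [0.003, 0.009, -1.0]]
force: [1.2, -0.5, 0.3]
opening: 0.317
grasp_force: 30.0
```

```bash
python3 - <<'E'
from h import *
plan([(.45,-.1,.40),(.5,-.06,.40),S(.033,0,.40)],180+SY-90)
E
```

```text
[-0.071, -0.636, -0.762] [0.003, 0.001, -0.505] n>= 11 
[0.197, -0.812, -0.762] [0.003, 0.001, -0.505] n>= 11 
[0.934, -1.193, -0.764] [0.003, 0.001, -0.505] n>= 11 OVER
```

```bash
python3 -m pendant '[[0,0,-0.25,0,0,-0.1,1],[0,-0.1,-0.5,0,0,-0.2,1],[0,-0.3,-0.75,0,0,-0.3,1],[0,-0.5,-0.76,0,0,-0.4,1],[0.1,-0.7,-0.76,0,0,-0.5,1],[0.2,-0.8,-0.76,0,0,-0.5,1],[0.2,-0.8,-0.76,0,0,-0.5,1],[0.2,-0.8,-0.76,0,0,-0.5,1]]' | grep -E 'pos|open|grasp'
python3 - <<'E'
from h import *
plan([S(.033,0,.40)],180+SY-90)
E
```

```text
position: [0.5001, -0.0607, 0.4447]
opening: 0.318
grasp_force: 30.0
[0.621, 0.553, -0.037] [-0.003, 0.0, -0.12] n>= 4
```

```bash
python3 -m pendant '[[0.15,0.14,-0.04,0,0,-0.04,1],[0.31,0.28,-0.04,0,0,-0.08,1],[0.47,0.42,-0.04,0,0,-0.12,1],[0.62,0.55,-0.04,0,0,-0.12,1],[0.62,0.55,-0.04,0,0,-0.12,1],[0.62,0.55,-0.04,0,0,-0.12,1]]' | grep -E 'pos|open|grasp'
python3 - <<'E'
from h import *
plan([S(.033,0,.247)],180+SY-90)
s,im,d=shot('scene','s8')
cv2.imwrite('pics/s8c.png',cv2.resize(im[90:270,200:390,::-1],(630,597),interpolation=3))
E
```

```text
position: [0.6399, 0.0275, 0.4508]
opening: 0.323
grasp_force: 30.0
[0.01, 0.008, 0.764] [-0.003, -0.0, -0.002] n>= 4
```

View pics/s8c.png

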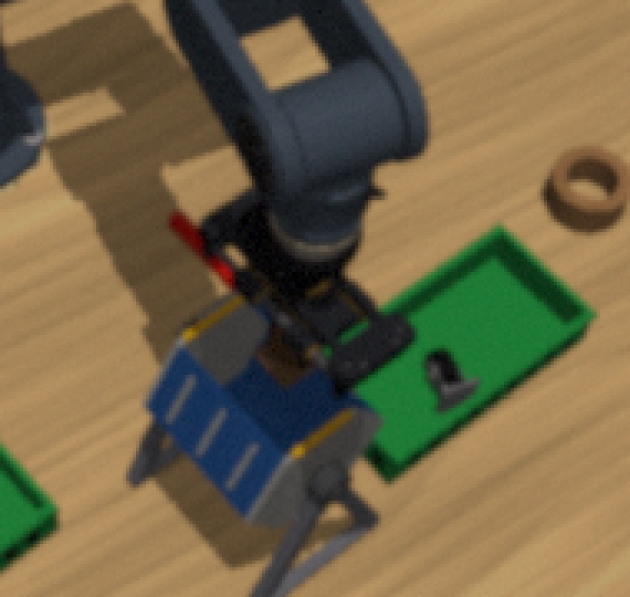

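```bash
python3 -m pendant '[[0.01,0.01,0.2,0,0,0,1],[0.01,0.01,0.4,0,0,0,1],[0.01,0.01,0.6,0,0,0,1],[0.01,0.01,0.75,0,0,0,1],[0.01,0.01,0.75,0,0,0,1],[0.01,0.01,0.75,0,0,0,1]]'; python3 -m pendant '[[0,0,0,0,0,0,0.1],[0,0,0,0,0,0,0.1],[0,0,0,0,0,0,0.1],[0,0,0,0,0,0,0.1],[0,0,-0.25,0,0,0,0.1],[0,0,-0.5,0,0,0,0.1],[0,0,-0.75,0,0,0,0.1],[0,0,-0.75,0,0,0,0.1]]'
python3 - <<'E'
from h import *
plan([(.5,-.06,.40)],50)
E
```

```text
time_s: 32.6
position: [0.6407, 0.0283, 0.3037]
tcp_rot: [[-0.098, 0.995, -0.006], [0.995, 0.098, -0.001], [-0.0, -0.007, -1.0]]
force: [-0.2, -0.3, -0.0]
opening: 0.316
grasp_force: 30.0
time_s: 33.4
position: [0.6446, 0.0292, 0.4628]
tcp_rot: [[-0.099, 0.995, 0.012], [0.995, 0.099, -0.003], [-0.004, 0.012, -1.0]]
force: [1.1, -0.7, 0.7]
opening: 0.449
grasp_force: 0.0
[-0.372, -0.764, 0.052] [0.004, -0.0, 0.254] n>= 6
```

```bash
python3 -m pendant '[[-0.37,-0.76,0,0,0,0.25,0],[-0.37,-0.76,0,0,0,0.25,0],[-0.37,-0.76,0,0,0,0.25,0],[-0.37,-0.76,0,0,0,0.25,0],[-0.37,-0.76,0,0,0,0.25,0],[-0.37,-0.76,0,0,0,0.25,0],[-0.37,-0.76,0,0,0,0.25,0]]' | grep -E 'pos|open'
python3 - <<'E'
from h import *
plan([(.48,-.22,.30),(.473,-.353,.22)],16)
s,im,d=shot('top','t9'); P=cloud('top',s,d); castors(im,P,(.473,-.322)); 
for r in baskets(im,P): pass
for r in look_for('dirty_1_c','top'): print(r)
cv2.imwrite('pics/t9c.png',cv2.resize(im[100:280,90:400,::-1],(800,464),interpolation=3))
E
```

```text
position: [0.4978, -0.0596, 0.454]
opening: 0.501
[-0.675, 0.442, 0.516] [-0.001, 0.002, 0.193] n>= 5 
[-1.209, 0.838, 0.917] [-0.001, 0.002, 0.193] n>= 7 OVER
castor px [340 187  10  11] 76 zmax 0.075 rect [ 466. -354.] [39. 18.] 12.7 med [ 0.466 -0.354  0.067]
basket [576. 303.] [159. 298.] 6.2 694
basket [ 472. -324.] [158. 303.] 8.5 718
{'extent': [245.2, 135.6, 247.3, 151.9], 'conf': 0.69}
```

View pics/t9c.png

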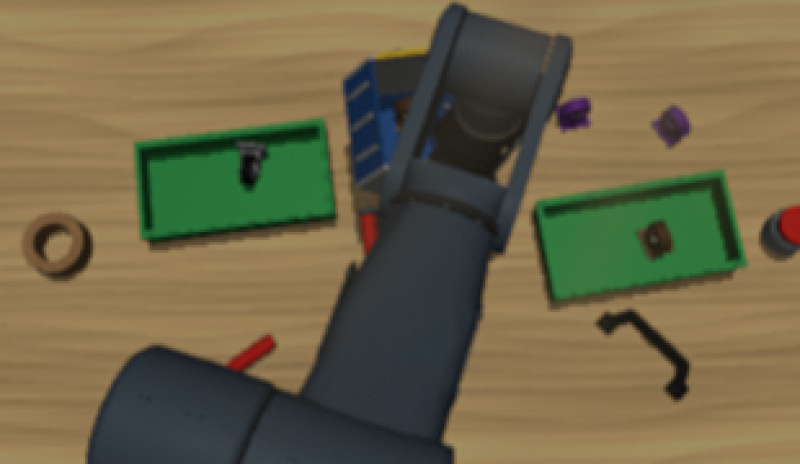

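```bash
python3 -m pendant '[[-0.67,0.44,0.5,0,0,0.19,-0.3],[-0.67,0.44,0.5,0,0,0.19,-0.3],[-0.67,0.44,0.5,0,0,0.19,-0.3],[-0.67,0.44,0.5,0,0,0.19,-0.3],[-0.67,0.44,0.5,0,0,0.19,-0.3],[-0.67,0.44,0.5,0,0,0.19,-0.3]]' | grep -E 'pos|open'
python3 - <<'E'
from h import *
plan([(.473,-.353,.17)],16)
E
```

```text
position: [0.4806, -0.2192, 0.3534]
opening: 0.651
[-0.222, 0.633, 0.662] [-0.001, 0.002, 0.003] n>= 4
```

```bash
python3 -m pendant '[[-0.22,0.63,0.66,0,0,0,-0.3],[-0.22,0.63,0.66,0,0,0,-0.3],[-0.22,0.63,0.66,0,0,0,-0.3],[-0.22,0.63,0.66,0,0,0,-0.3],[-0.22,0.63,0.66,0,0,0,-0.3],[-0.22,0.63,0.66,0,0,0,-0.3]]' | grep -E 'pos|open'
python3 - <<'E'
from h import *
s,im,d=shot('wrist'); P=cloud('wrist',s,d); castors(im,P,(.473,-.322))
plan([(.473,-.353,.043)],16)
E
```

```text
position: [0.4741, -0.3514, 0.2226]
opening: 0.648
castor px [247 171  29  46] 1073 zmax 0.071 rect [ 473. -353.] [43. 22.] 16.1 med [ 0.477 -0.354  0.067]
[-0.006, 0.007, 0.648] [-0.0, 0.002, 0.003] n>= 3
```

```bash
python3 -m pendant '[[0,0.007,0.25,0,0,0,-0.3],[0,0.007,0.5,0,0,0,-0.3],[0,0.007,0.64,0,0,0,-0.3],[0,0.007,0.64,0,0,0,-0.3],[0,0.007,0.64,0,0,0,1],[0,0.007,0.64,0,0,0,1],[0,0.007,0.64,0,0,0,1],[0,0.007,0.64,0,0,0,1]]' |grep -E 'pos|forc'; python3 -m pendant '[[0,0,0,0,0,0,1],[0,0,0,0,0,0,1],[0,0,0,0,0,0,1],[0,0,-0.15,0,0,0,1],[0,0,-0.4,0,0,0,1],[0,0,-0.65,0,0,0,1],[0,0,-0.9,0,0,0,1],[0,0,-1,0,0,0,1]]'
python3 - <<'E'
from h import *
plan([(.48,-.22,.40)],50)
E
```

```text
position: [0.4738, -0.3544, 0.0962]
force: [0.2, -0.6, 0.0]
grasp_force: 0.0
time_s: 37.05
position: [0.4755, -0.355, 0.2999]
tcp_rot: [[0.959, 0.284, 0.0], [0.284, -0.959, -0.007], [-0.002, 0.007, -1.0]]
force: [0.9, -0.6, -0.4]
opening: 0.32
grasp_force: 30.0
[0.211, -0.636, -0.761] [0.002, 0.001, -0.186] n>= 5
```

```bash
python3 -m pendant '[[0.05,-0.1,-0.2,0,0,-0.04,1],[0.1,-0.25,-0.4,0,0,-0.08,1],[0.15,-0.4,-0.6,0,0,-0.12,1],[0.21,-0.6,-0.76,0,0,-0.18,1],[0.21,-0.64,-0.76,0,0,-0.18,1],[0.21,-0.64,-0.76,0,0,-0.18,1]]'|grep -E 'pos|open'
python3 - <<'E'
from h import *
plan([(.50,-.06,.40)],96)
E
```

```text
position: [0.4787, -0.2173, 0.4471]
opening: 0.32
[0.663, -0.436, -0.022] [-0.001, 0.001, -0.261] n>= 6
```

```bash
python3 -m pendant '[[0.16,-0.11,-0.02,0,0,-0.045,1],[0.33,-0.22,-0.02,0,0,-0.09,1],[0.5,-0.33,-0.02,0,0,-0.135,1],[0.66,-0.44,-0.02,0,0,-0.18,1],[0.66,-0.44,-0.02,0,0,-0.22,1],[0.66,-0.44,-0.02,0,0,-0.26,1],[0.66,-0.44,-0.02,0,0,-0.26,1]]'|grep -E 'pos|open'
python3 - <<'E'
from h import *
plan([S(-.035,0,.40)],96)
# where did the first castor land
s,im,d=shot('scene','s10'); P=cloud('scene',s,d)
for r in look_for('dirty_1_c','scene'):
    e=np.round(r['extent']).astype(int); q=P[e[1]:e[3],e[0]:e[2]].reshape(-1,3); print(round(r['conf'],2),e,np.median(q,0).round(3),toS(np.median(q,0)))
E
```

```text
position: [0.4996, -0.0624, 0.4477]
opening: 0.318
[0.386, 0.402, -0.02] [-0.003, -0.0, -0.002] n>= 3 
0.62 [ 92 278 116 304] [nan nan nan] [nan nan]
```

```bash
python3 -m pendant '[[0.13,0.13,0,0,0,0,1],[0.26,0.27,0,0,0,0,1],[0.39,0.4,0,0,0,0,1],[0.39,0.4,0,0,0,0,1],[0.39,0.4,0.1,0,0,0,1],[0.39,0.4,0.3,0,0,0,1],[0.39,0.4,0.5,0,0,0,1]]'|grep -E 'pos|open'
python3 - <<'E'
from h import *
plan([S(-.034,0,.251)],96)
E
```

```text
position: [0.5709, 0.0226, 0.3485]
opening: 0.317
[-0.002, 0.012, 0.232] [-0.002, 0.0, -0.003] n>= 1
```

```bash
python3 -m pendant '[[0,0.01,0.12,0,0,0,1],[0,0.01,0.22,0,0,0,1],[0,0.01,0.22,0,0,0,1],[0,0.01,0.22,0,0,0,0.1],[0,0.01,0.22,0,0,0,0.1],[0,0.01,0.22,0,0,0,0.1],[0,0.01,0.22,0,0,0,0.1]]'; python3 -m pendant '[[0,0,-0.25,0,0,0,0.1],[0,0,-0.5,0,0,0,0.1],[0,0,-0.75,0,0,0,0.1],[0,0,-0.75,0,0,0,0.1]]'|grep -E 'pos|open|grasp'
python3 - <<'E'
from h import *
plan([(.48,-.10,.40)],96)
E
```

```text
time_s: 39.85
position: [0.5731, 0.0239, 0.3066]
tcp_rot: [[-0.099, 0.995, -0.004], [0.995, 0.099, -0.001], [-0.001, -0.004, -1.0]]
force: [-1.4, -0.6, -0.1]
opening: 0.448
grasp_force: 0.0
position: [0.5763, 0.024, 0.4647]
opening: 0.449
grasp_force: 0.0
[-0.569, -0.541, 0.065] [0.004, 0.001, -0.002] n>= 4
```

```bash
python3 -m pendant '[[-1,-0.7,0,0,0,0,-1],[-1,-0.7,0,0,0,0,-1],[-1,-0.7,0,0,0,0,-1],[-1,-0.7,0,0,0,0,-1],[-1,-0.7,0,0,0,0,-1],[-1,-0.7,0,0,0,0,-1]]'|grep -E 'pos|open'
python3 - <<'E'
from h import *
ims=[]
for n in('top','scene'):
    s,im,d=shot(n); P=cloud(n,s,d); M=masks(im)
    y=P[M['yellow']&(P[...,2]>.2)&(P[...,0]>.4)]; c=y[:,0]<.6
    for k in(c,~c):
        q=y[k]
        if len(q)>5: print(n,len(q),cv2.fitLine(np.array([[*toS(x),x[2]] for x in q]).astype(np.float32),2,0,.01,.01).ravel().round(3))
    for r in baskets(im,P): print(toS(np.array(r[0])/1000),np.linalg.norm(toS(np.array(r[0])/1000)))
    # inside drum
    q=np.array([[*toS(x),x[2]] for x in P.reshape(-1,3) if x[2]>.12]); q=q[(abs(q[:,0])<.072)&(abs(q[:,1])<.036)]; print('max z inside',q[:,2].max())
    a=im[115:285,90:400,::-1] if n=='top' else im[110:320,80:400,::-1]; ims.append(cv2.resize(a,(545,299),interpolation=3))
cv2.imwrite('pics/f.png',np.vstack(ims))
E
```

```text
position: [0.4519, -0.1928, 0.4565]
opening: 0.909
top 29 [-0.001  1.     0.027 -0.079 -0.     0.282]
top 33 [-0.043  0.996  0.077  0.076  0.     0.281]
basket [577. 303.] [160. 298.] 6.2 704
basket [ 479. -372.] [158. 204.] 8.2 322
[-2.52377708e-04  2.78784955e-01] 0.27878506930729036
[-0.17016848 -0.38207246] 0.4182543185442536
max z inside 0.2833630139920136
scene 49 [-0.003  0.999  0.035 -0.078 -0.002  0.283]
scene 55 [-0.01   1.     0.03   0.079 -0.     0.283]
basket [578. 307.] [161. 307.] 5.8 847
basket [ 474. -322.] [160. 299.] 8.1 1173
[0.00189885 0.28238803] 0.28239441390994996
[-0.16952699 -0.33169124] 0.3725029883035847
max z inside 0.28484874806834215
```

View pics/f.png

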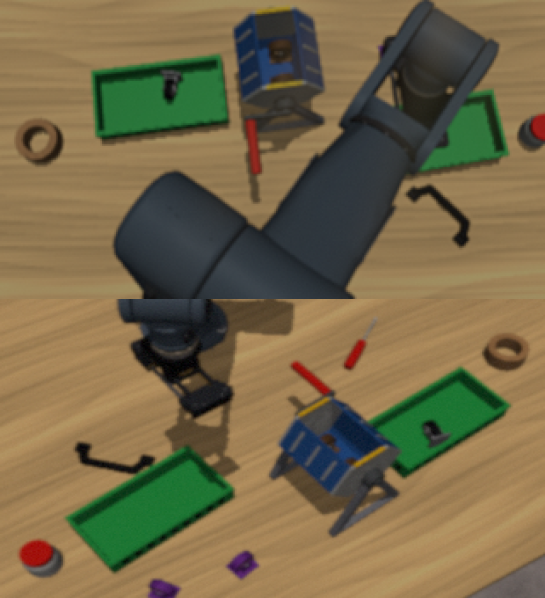

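The drum is port up with both dirty castors inside. The clean castor is in the left basket 279 mm from the drum, and the right basket is empty.

```bash
python3 -c "
from rig import bot
print(bot.hand_in())"
```

```text
the job is handed in; nothing more can be done
None
```

The job is done and handed in, with no verdict returned: in the last pictures the drum is port up with both dirty castors inside, the clean castor is in its basket about 280 mm from the drum, and the jar, tape, screwdriver and case handle were not touched.

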